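# Set a roller core against the stop of the V-groove jig

### The job

Two bare roller cores of equal length lie on the bench; only the slimmer one fits under the straps of the wooden V-groove jig. Lay the slimmer core in the open part of the groove and let go of it there, then take it again near its tail end (or push it from behind) and slide it along the groove, under both straps, until its front end rests against the steel end stop. Leave the thicker core lying where it is.

Things in the scene. Friction and masses are not known exactly. Their poses are not given: they have to be found in the camera images.
- jig: Fixed wooden jig: base 300 x 90 x 10 mm, on it a block 70 mm wide, its top 27.5 mm above the bench, with a 90-degree V-groove 23 mm wide at the top, its bottom line 16 mm above the bench. Origin: centre of the underside, on the bench; x along the groove towards the end stop, z up. The groove runs from x = -145 mm (open end, nothing beyond) to +130 mm and is open above for x below 35 mm.
- straps (a point): Centre of the two steel straps that bridge the groove, at jig x = +75 mm, 33 mm above the bench; jig axes. One strap spans x = 35 to 50 mm of the jig, the other 100 to 115 mm; inside width 30 mm, underside 49 mm and top 54 mm above the bench, 70 mm wide over their feet.
- stop_face (a point): Point on the face of the steel end stop (plate 60 mm wide, 10 mm thick, top 58 mm above the bench) on the axis of a slim core lying in the groove, 33 mm above the bench; jig axes, x into the stop. A slim core is home with its centre 70 mm before this point (jig x = +60 mm); about 35 mm of its tail then stick out behind the nearer strap.
- lay_point (a point): Point over the open part of the groove (jig x = -48 mm), 33 mm above the bench, where the centre of a slim core can lie, wholly clear of the straps; same axes as the jig.
- slim_core: The slimmer roller core: plain steel tube 24 mm in diameter, 140 mm long, dark ends, both alike, about 120 g, loose, lying on the bench; it can roll. Origin on its axis at mid-length (12 mm above the bench at the start), x along its axis, either way. Lying in the groove its axis is 33 mm and its top 45 mm above the bench; its upper 17.5 mm stand clear of the block.
- thick_core: The thicker roller core: the same plain tube but 32 mm in diameter, 140 mm long, about 180 g, loose, lying on the bench; the two cores swap places at random, one nearer the robot, one farther. Origin on its axis at mid-length, x along its axis. It does not pass under the straps and is to be left alone.
There are look-alikes about, which are no part of the job. What is shaped like the slim_core but turquoise is not meant.

How it is judged (in metres and radians):
On the way:
1. the slim core lies in the groove short of its home position (at least 30 mm from the stop), let go (x of slim_core in the frame of stop_face between -0.25 and -0.1 m and y of slim_core in the frame of stop_face between -0.003 and 0.003 m and z of slim_core in the frame of stop_face below 0.003 m and angle between the x axis of slim_core and the x axis of jig, either way round below 0.05 rad and contact force between the fingers and slim_core below 0.1 N), for 0.2 s.
At the end, for the whole second after the job is handed in: The slim core lies in the V-groove under both straps with its front end against the end stop (gap under 2 mm), its axis within 3 mm of the groove's axis line and within 0.04 rad of its direction, at rest; the thick core is within 30 mm of where it lay (x of slim_core in the frame of stop_face between -0.072 and -0.067 m and y of slim_core in the frame of stop_face between -0.003 and 0.003 m and z of slim_core in the frame of stop_face below 0.003 m and angle between the x axis of slim_core and the x axis of jig, either way round below 0.04 rad and linear speed of slim_core below 0.01 m/s and distance of thick_core from where it was at the start of the episode below 0.03 m); the robot touches nothing.
It fails at once if the thick core is moved more than 30 mm or lifted (distance of thick_core from where it was at the start of the episode above 0.03 m).
It also fails if it takes over 51 s, if anything falls off the work surface, if the arm or the gripper's body presses on something with over 40 N, if the wrist force passes 120 N, or if a joint passes its speed limit or range.

### The arm

A 6-joint arm with a two-finger parallel gripper is mounted at the origin on a cart in front of the work surface, level with it; the furniture and walls round the work are solid. World frame = base frame: x ahead of the robot, y to its left, z up, the work surface at z = 0. Lengths are in mm, angles in degrees, forces in N, time in s.
With the tool pointing down it reaches from about 300 to 850 mm from the base axis. Payload 4.2 kg.
Tool frame: the origin (TCP) lies between the finger pads; the fingertips stand ahead of it and the grasp point (between the pads) lies 8 mm behind it (env.tip_reach is the x of the fingertips in the tool frame, in mm); x points along the fingers, y is the direction in which the jaws open and shut, and the axes are right-handed (so a half turn about x gives the same grasp; the last joint's range is limited). The gripper opens to 91 mm and grips with 3 to 60 N. Pads are 32 mm wide; open, the fingers measure 118 mm over their backs; the gripper's body (76 mm by 178 mm) begins 60 mm behind the grasp point.
Start: joints at [-77.292, 18.312, 89.639, -0, 72.044, -1.146], TCP at [137.686, -558.287, 224.976] pointing down, gripper open.
Joint ranges: [-177.97, 177.97], [-48.28, 115.42], [12.27, 149.76], [-77.06, 257.06], [2.81, 150.46], [-146.56, 146.56]. Speed limits (degrees/s): [147.25, 147.25, 180, 180, 180, 180].

### API

Orientations are given as [roll, pitch, yaw] about the fixed x, y, z axes, in that order (R = Rz(yaw) Ry(pitch) Rx(roll)).
In Python, from workcell import env, cams gives the robot as it stands.
- The arm moves only by the tool arm_command, never from a script. Its argument "deltas" is a list of rows, each a list of 3 entries, a list of its own where there are three numbers: the opening, from 0 (shut) to 1 (fully open), then the shift along the world's x, y, z in mm, then the turn about the world's z in rad. A call has 1 to 20 rows; each row is the pose to reach, as a shift and turn from the pose commanded when the call began; what a row does not reach only later rows make up. A row lasts 1/10 s, in which the tool goes at most 50 mm and 8.59 degrees, less where a joint would pass 70% of its speed; a pose out of reach is approached as far as the arm can. A call with a gripper value outside its range is refused whole. The fingers move at their own pace and stop on an object; "grip_force" is the grip in N (left out, the last holds). Time passes only in rows, so rows that repeat a pose let the fingers close. It gives the time, the measured TCP pose, the force and the opening at its end, in the units of the state.
- env.state(): the state, without advancing time (a new reading comes with each control period).
- cams.grab_frame(name): name is "scene" or "side" or "wrist"; returns a dict with "img" (480x640x3 uint8, red, green, blue), "K" (3x3 intrinsics, pixels), "rvec" (rotation vector, rad) and "tvec" (3), from world to camera coordinates, as OpenCV has them. Camera axes: x right, y down, z forward; pixel columns grow to the right and rows downward; lengths in mm; the calibration is good to about 2 mm. A picture is of the moment at which its call begins. There is no depth.
- env.job_done(): hands the job in, once; it reports no verdict.
Trained networks look in a picture, given as the dict that the camera call returned (one of the last four; its "shot" number tells which), for a name from the list of things; names that differ only in an ending like _2 or _b are one class to them, and where a whole thing is asked for, a point or a joint stands for the part that bears it (a point fixed in the world has none). Each returns a list of dicts, best first, with "conf" (0 to 1); they miss things now and then, are a little off and sometimes report something else, mostly with a low value. They report only what shows in the picture. A call takes as long as a camera call. They do not tell look-alikes from the thing itself.
- cams.silhouettes(picture, name): "region" (480x640 bool, what is visible of it) and "centre" ([column, row] in pixels, amid what is visible of it).
The state is a dict: "time_s": time; "qpos": joint angles; "qvel": joint speeds; "effort": joint torques, N m; "ee_pos": TCP position; "ee_rot": TCP orientation; "force": force on the tool from outside, world axes, zero at the start; "torque": the same for the moment, N m; "gripper_width": finger opening in mm.
Only numpy, scipy, OpenCV 4.12 (cv2) and the standard library are available. Lean on these libraries where they do the work, as an engineer would, in place of code of your own. Each camera call takes 0.05 s, during which the arm holds its last target.

## Working session

There is one attempt and no reset: what is moved stays moved. The work goes in short steps, Python scripts to look and compute and a tool call to move; the robot and the scene stay as the last step left them, time stands still between calls to the robot, and variables do not carry over. Pictures are saved under pics/ and viewed, and the job is handed in when it is done.

Besides the shell and the picture viewer there is one more tool, called in YAML: its name, and indented under it one key for each argument. arm_command: Moves the arm, as the interface text tells. Its arguments: {"type":"object","properties":{"deltas":{"type":"array","items":{"type":"array"}},"grip_force":{"type":"number"}},"required":["deltas"]}

```bash
ls; mkdir -p pics
python3 - <<'E'
from workcell import env, cams
import cv2, numpy as np, pickle
s=env.state(); print({k:np.round(v,2) for k,v in s.items()}, env.tip_reach)
out={}
for n in ["scene","side"]:
    f=cams.grab_frame(n)
    cv2.imwrite(f"pics/{n}0.png",f["img"][:,:,::-1])
    for t in ["slim_core","thick_core","jig"]:
        r=cams.silhouettes(f,t)
        print(n,t,[(round(d["conf"],2),np.round(d["centre"]),int(d["region"].sum())) for d in r])
        out[n,t]=r
    out[n]=f
pickle.dump(out,open("o0.pkl","wb"))
print(env.state()["time_s"])
E
```

```text
pics
{'time_s': np.float64(0.0), 'qpos': array([-77.29,  18.35,  89.71,  -0.  ,  72.04,  -1.15]), 'qvel': array([ 0.08,  0.05, -0.06, -0.  , -0.09,  0.08]), 'effort': array([ -0.  , -41.25, -23.2 ,   0.07,   0.05,  -0.  ]), 'ee_pos': array([ 137.56, -557.8 ,  224.12]), 'ee_rot': array([-90.99,  89.9 , 102.87]), 'force': array([0.33, 0.14, 0.17]), 'torque': array([ 0.01, -0.01,  0.02]), 'gripper_width': np.float64(91.25)} 11.0
scene slim_core [(0.64, array([254., 348.]), 1168)]
scene thick_core [(0.85, array([366., 200.]), 803)]
scene jig [(0.64, array([245., 228.]), 4653)]
side slim_core [(0.77, array([231., 224.]), 466), (0.61, array([357., 380.]), 1230)]
side thick_core [(0.72, array([434., 320.]), 1234)]
side jig [(0.85, array([384., 244.]), 3835)]
0.4
```

View pics/scene0.png

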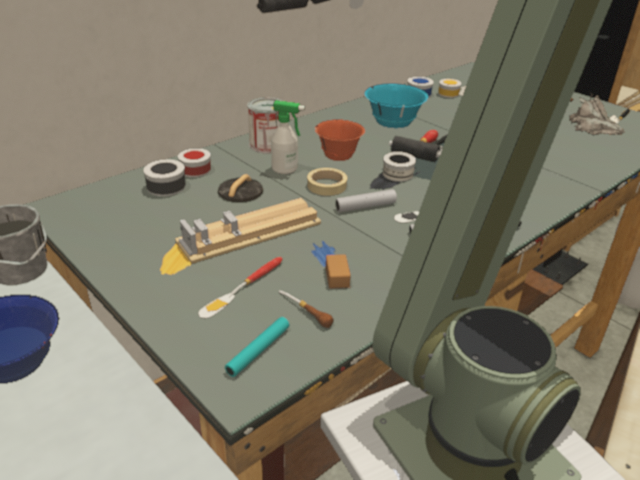

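View pics/side0.png

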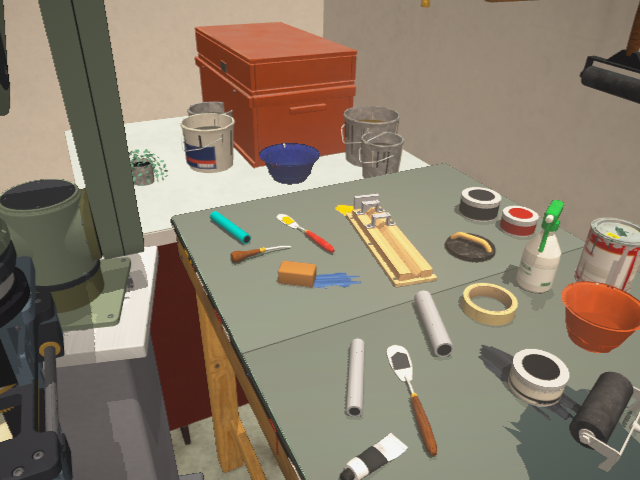

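```bash
cat > h.py <<'E'
import numpy as np, cv2
from scipy.optimize import minimize
def proj(f,P):
    p,_=cv2.projectPoints(np.asarray(P,float).reshape(-1,3),np.array(f["rvec"],float),np.array(f["tvec"],float),np.array(f["K"],float),None)
    return p.reshape(-1,2)
def backproj(f,uv,z):
    R,_=cv2.Rodrigues(np.array(f["rvec"],float)); K=np.array(f["K"],float); t=np.array(f["tvec"],float).ravel()
    c=-R.T@t; d=R.T@np.linalg.inv(K)@np.array([uv[0],uv[1],1.]); return c+d*(z-c[2])/d[2]
def box(x0,x1,y0,y1,z0,z1):
    return np.array([[x,y,z] for x in(x0,x1) for y in(y0,y1) for z in(z0,z1)],float)
JIG=[box(-150,150,-45,45,0,10),box(-145,130,-35,35,10,27.5),box(130,140,-30,30,10,58)]
for a,b in((35,50),(100,115)):
    JIG+= [box(a,b,-35,35,49,54) if False else box(a,b,-20,20,49,54),box(a,b,-20,-15,27.5,54),box(a,b,15,20,27.5,54),box(a,b,-35,35,27.5,31)]
def cyl(r,z,L=70):
    a=np.linspace(0,2*np.pi,24,endpoint=False)
    return [np.array([[x,r*np.cos(t),z+r*np.sin(t)] for x in(-L,L) for t in a])]
def place(P,p):
    c,s=np.cos(p[2]),np.sin(p[2]); return P@np.array([[c,s,0],[-s,c,0],[0,0,1]])+[p[0],p[1],0]
S=4
def render(f,parts,p):
    m=np.zeros((480,640),np.uint8)
    for P in parts:
        h=cv2.convexHull(proj(f,place(P,p)).astype(np.float32)).reshape(-1,2)
        cv2.fillConvexPoly(m,np.round(h*16).astype(np.int32),255,cv2.LINE_AA,4)
    return m/255.
def fit(obs,parts,p0,sc=(15,15,.1)):
    sc=np.array(sc)
    def c(q):
        e=0
        for f,reg in obs:
            m=render(f,parts,q*sc); r=reg.astype(float)
            e+=1-np.minimum(m,r).sum()/np.maximum(m,r).sum()
        return e/len(obs)
    best=None
    q0=np.array(p0)/sc
    for k in range(3):
        sim=np.vstack([q0]+[q0+np.eye(3)[i]*(1-.3*k)*(-1)**k for i in range(3)])
        r=minimize(c,q0,method="Nelder-Mead",options=dict(initial_simplex=sim,xatol=1e-3,fatol=1e-5)); q0=r.x
    return q0*sc,r.fun
E
cat > a.py <<'E'
from h import *; import pickle
o=pickle.load(open("o0.pkl","rb"))
f=o["side"];g=o["scene"]
a=backproj(f,(358,342),12);b=backproj(f,(354,412),12);print("slim ends",a,b)
d=b-a;p0=[*(a+b)[:2]/2,np.arctan2(d[1],d[0])]
ps=fit([(f,o["side","slim_core"][1]["region"])],cyl(12,12),p0);print("slim",ps)
print("slim as thick",fit([(f,o["side","slim_core"][1]["region"])],cyl(16,16),p0))
a=backproj(f,(422,295),16);b=backproj(f,(444,350),16);d=b-a;p0=[*(a+b)[:2]/2,np.arctan2(d[1],d[0])]
for r,nm in((16,"thick"),(12,"thick as slim")):
  print(nm,fit([(f,o["side","thick_core"][0]["region"]),(g,o["scene","thick_core"][0]["region"])],cyl(r,r),p0))
a=backproj(f,(420,280),10);b=backproj(f,(362,205),10);print(a,b);d=b-a
p0=[*(a+b)[:2]/2,np.arctan2(d[1],d[0])]
for obs in([(f,o["side","jig"][0]["region"]),(g,o["scene","jig"][0]["region"])],[(f,o["side","jig"][0]["region"])],[(g,o["scene","jig"][0]["region"])]):
  r=fit(obs,JIG,p0);print("jig",r,np.degrees(r[0][2]))
pj=r[0]
for n,ff in(("side",f),("scene",g)):
  im=ff["img"].copy()
  r=fit([(f,o["side","jig"][0]["region"]),(g,o["scene","jig"][0]["region"])],JIG,p0)[0]
  for parts,p in((JIG,r),(cyl(12,12),ps[0])):
    for P in parts:
      h=cv2.convexHull(proj(ff,place(P,p)).astype(np.float32)).astype(np.int32); cv2.polylines(im,[h],True,(255,0,0),1)
  cv2.imwrite(f"pics/{n}_ov.png",cv2.resize(im[150:450,200:500],(800,600) if 0 else (600,600))[:,:,::-1])
E
python3 a.py
```

```text
slim ends [ 498.45755655 -228.33189692   12.        ] [ 455.3989783  -366.75257648   12.        ]
slim (array([ 476.1245555 , -297.06664151,   -1.85945141]), np.float64(0.08579949327890779))
slim as thick (array([ 475.83455721, -296.70017988,   -1.84583889]), np.float64(0.3188595309879837))
thick (array([ 636.58792454, -203.35921818,   -1.69609743]), np.float64(0.1369774585810093))
thick as slim (array([ 639.31657687, -203.59220733,   -1.69270406]), np.float64(0.17911983931428954))
[664.94226047 -75.86406494  10.        ] [638.25978384 252.80052287  10.        ]
jig (array([644.9739896 ,  77.21971176,   1.64766393]), np.float64(0.06087384397486589)) 94.40418944473036
jig (array([644.97485015,  78.21266402,   1.63984078]), np.float64(0.055659169088256855)) 93.95595598611443
jig (array([644.87455991,  75.74508947,   1.66020614]), np.float64(0.061681544615243444)) 95.12280487377589
```

View pics/side_ov.png

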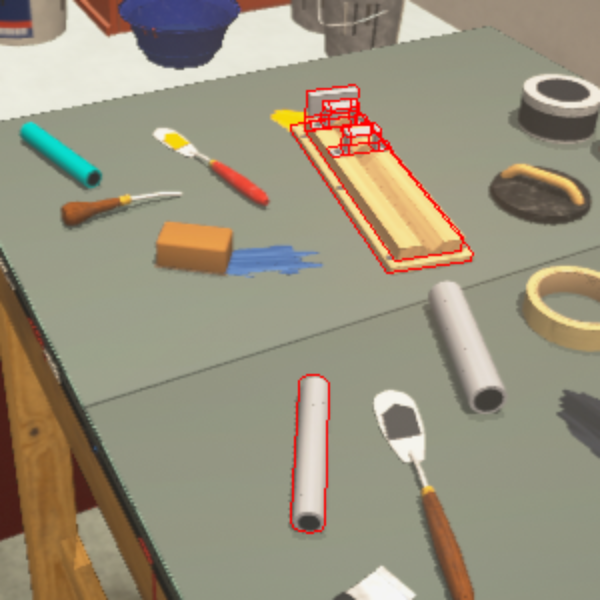

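View pics/scene_ov.png

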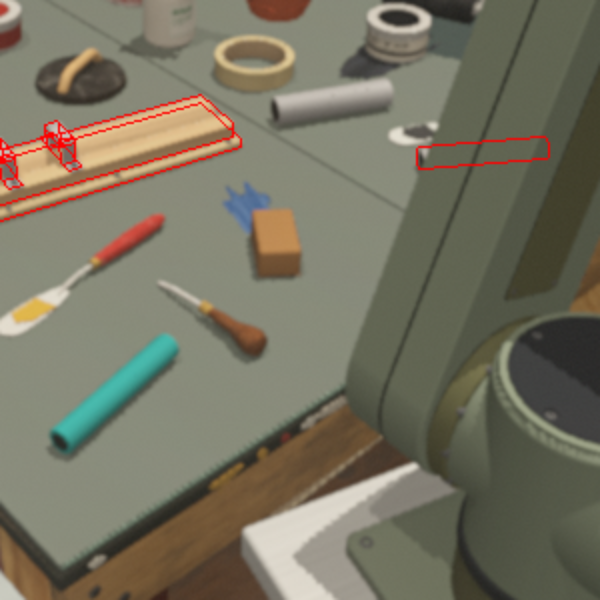

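```bash
cat >> h.py <<'E'
from scipy.spatial.transform import Rotation
def tooly(s): 
    R=Rotation.from_euler("xyz",s["ee_rot"],degrees=True).as_matrix(); return np.degrees(np.arctan2(R[1,1],R[0,1])),R
E
python3 - <<'E'
from h import *; import pickle
from workcell import env
s=env.state(); print(tooly(s))
o=pickle.load(open("o0.pkl","rb"));f=o["side"]
for uv in((389,352),(410,352),(400,378),(365,470)): print(uv,backproj(f,uv,3))
E
```

```text
(np.float64(-76.14596503385916), array([[-6.15408319e-05,  2.39449214e-01, -9.70908889e-01],
       [ 1.19424946e-04, -9.70908882e-01, -2.39449220e-01],
       [-9.99999991e-01, -1.30686646e-04,  3.11543306e-05]]))
(389, 352) [ 545.46031355 -250.7717292     3.        ]
(410, 352) [ 579.485549   -256.75476523    3.        ]
(400, 378) [ 544.43296358 -308.54857358    3.        ]
(365, 470) [ 448.23575244 -451.49379349    3.        ]
```

arm_command:
  deltas:
    - [0.55,[34,26,-4],0.1]
    - [0.55,[68,52,-8],0.2]
    - [0.55,[102,78,-12],0.3]
    - [0.55,[136,104,-16],0.4]
    - [0.55,[170,130,-20],0.5]
    - [0.55,[204,156,-24],0.62]
    - [0.55,[238,182,-27],0.73]
    - [0.55,[272,208,-30],0.84]
    - [0.55,[306,234,-33],0.95]
    - [0.55,[338,261,-35],1.04]
    - [0.55,[338,261,-35],1.04]
    - [0.55,[338,261,-35],1.04]

```text
time_s: 1.6
ee_pos: [475.9, -296.8, 189.8]
ee_rot: [-55.9, 90.0, -162.3]
force: [-0.2, -0.4, -1.0]
gripper_width: 50.0
```

```bash
cat > b.py <<'E'
from workcell import env, cams
from h import *; import sys,pickle
tag=sys.argv[1]; s=env.state(); print(s["time_s"],s["ee_pos"],tooly(s)[0],s["force"],s["gripper_width"],s["qpos"])
f=cams.grab_frame("wrist"); cv2.imwrite(f"pics/w{tag}.png",f["img"][:,:,::-1]); o={"f":f}
for t in sys.argv[2:]:
    r=o[t]=cams.silhouettes(f,t); print(t,[(round(d["conf"],2),np.round(d["centre"]),int(d["region"].sum())) for d in r])
pickle.dump(o,open(f"w{tag}.pkl","wb"))
E
python3 b.py 1 slim_core
```

```text
1.6 [ 475.93124461 -296.77490221  189.77378475] -16.471780974201238 [-0.19930025 -0.37294619 -0.97601343] 50.03911035607993 [-3.31016145e+01  1.84660115e+01  9.46967883e+01 -3.66749235e-02
  6.68647545e+01 -1.66154234e+01]
slim_core [(0.64, array([318., 214.]), 4459)]
```

View pics/w1.png

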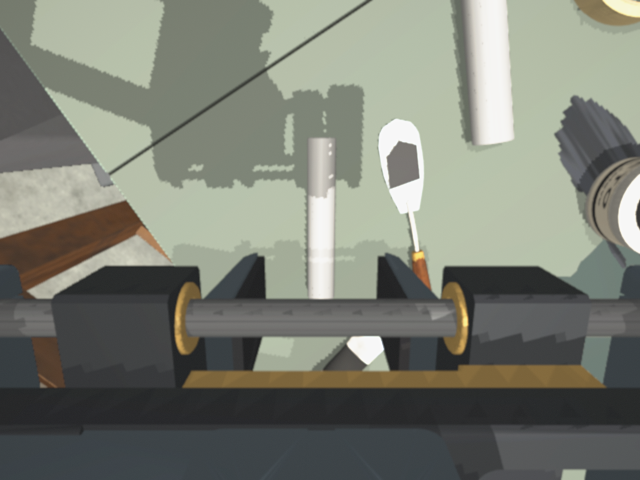

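Run:
```python
from h import *; import pickle
o=pickle.load(open("w1.pkl","rb"));f=o["f"]
p,e=fit([(f,o["slim_core"][0]["region"])],cyl(12,12),[476,-297,-1.86]); print(p,e,np.degrees(p[2]))
q=pickle.load(open("o0.pkl","rb"));r=q["side","slim_core"][1]["region"]
p,e=fit([(f,o["slim_core"][0]["region"]),(q["side"],r)],cyl(12,12),[476,-297,-1.86]); print(p,e,np.degrees(p[2]))
```

```text
[ 475.28745192 -298.98333583   -1.86414314] 0.07204343654957035 -106.80753420063297
[ 475.99441081 -297.02491375   -1.8613273 ] 0.08275835359089734 -106.64619838549196
```

arm_command:
  deltas:
    - [0.55,[0,0,-40],0]
    - [0.55,[0,0,-80],0]
    - [0.55,[0,0,-120],0]
    - [0.55,[0,0,-150],0]
    - [0.55,[0,0,-165],0]
    - [0.55,[0,0,-170],0]
    - [0.55,[0,0,-170],0]
    - [0.1,[0,0,-170],0]
    - [0.1,[0,0,-170],0]
    - [0.1,[0,0,-170],0]
    - [0.1,[0,0,-170],0]
    - [0.1,[0,0,-170],0]
    - [0.1,[0,0,-170],0]
  grip_force: 25

```text
time_s: 3.0
ee_pos: [476.0, -297.5, 20.8]
ee_rot: [69.4, 89.9, -37.2]
force: [-0.7, 0.3, 5.3]
gripper_width: 23.6
```

arm_command:
  deltas:
    - [0.1,[0,0,20],0]
    - [0.1,[0,0,60],0]
    - [0.1,[0,0,100],0]
    - [0.1,[15,30,130],0.03]
    - [0.1,[35,65,150],0.08]
    - [0.1,[55,100,160],0.13]
    - [0.1,[75,135,160],0.18]
    - [0.1,[95,170,160],0.23]
    - [0.1,[115,205,160],0.28]
    - [0.1,[135,235,160],0.33]
    - [0.1,[150,255,160],0.365]
    - [0.1,[160,265,160],0.365]
    - [0.1,[170,275,160],0.365]
    - [0.1,[172,277,160],0.365]
    - [0.1,[172,277,160],0.365]

```text
time_s: 4.5
ee_pos: [647.5, -20.8, 179.7]
ee_rot: [-68.3, 89.9, -154.0]
force: [-0.6, -0.4, -1.7]
gripper_width: 23.6
```

```bash
python3 b.py 2 jig slim_core
```

```text
4.5 [647.50135303 -20.81263304 179.65750513] 4.322609322347918 [-0.55548724 -0.41668727 -1.69531543] 23.614306856196624 [-2.84567890e+00  2.65352683e+01  8.33358431e+01 -2.64670728e-02
  7.01740167e+01 -7.15930969e+00]
jig [(0.86, array([337.,  94.]), 21785)]
slim_core [(0.72, array([318., 229.]), 10981)]
```

View pics/w2.png

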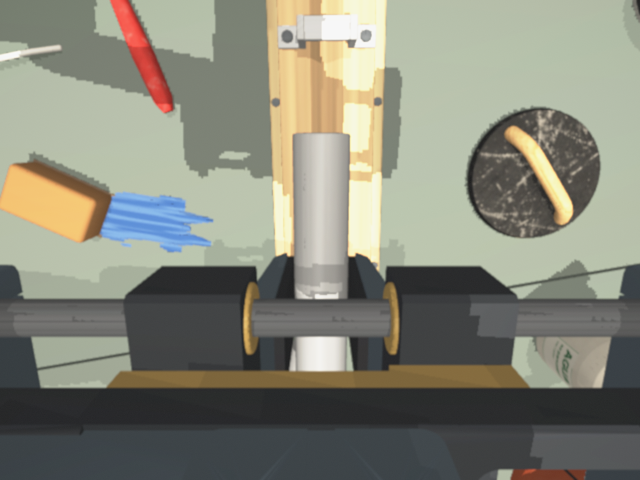

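```bash
cat > c.py <<'E'
from h import *; import pickle,sys
o=pickle.load(open("w2.pkl","rb"));f=o["f"]; q=pickle.load(open("o0.pkl","rb"))
reg=o["jig"][0]["region"]; core=o["slim_core"][0]["region"]
valid=np.ones((480,640)); valid[245:]=0; valid[cv2.dilate(core.astype(np.uint8),np.ones((5,5)))>0]=0
obs=[(f,reg,valid)]; all1=np.ones((480,640))
obs3=obs+[(q["side"],q["side","jig"][0]["region"],all1),(q["scene"],q["scene","jig"][0]["region"],all1)]
def fitv(obs,p0):
    sc=np.array([10,10,.05])
    def c(x):
        e=0
        for ff,r,v in obs:
            m=render(ff,JIG,x*sc)*v; rr=r*v; e+=1-np.minimum(m,rr).sum()/np.maximum(m,rr).sum()
        return e/len(obs)
    x=np.array(p0)/sc
    for k in range(3):
        r=minimize(c,x,method="Nelder-Mead",options=dict(initial_simplex=np.vstack([x]+[x+np.eye(3)[i]*(-1)**k*.7 for i in range(3)]),xatol=1e-3,fatol=1e-5)); x=r.x
    return x*sc,r.fun
for ob in(obs,obs3):
    p,e=fitv(ob,[645,77,1.648]); c,s=np.cos(p[2]),np.sin(p[2])
    print(p,np.degrees(p[2]),e,"lay",p[0]-48*c,p[1]-48*s,"home",p[0]+60*c,p[1]+60*s)
    im=f["img"].copy()
    for P in JIG:
      h=cv2.convexHull(proj(f,place(P,p)).astype(np.float32)).astype(np.int32); cv2.polylines(im,[h],True,(255,0,0),1)
    cv2.imwrite(f"pics/w2_ov{len(ob)}.png",im[:,:,::-1])
# held core: axis height = TCP z -? fit
z=180-8
for z in(168,171.5): print("core",fit([(f,core&(np.arange(480)[:,None]<290))],cyl(12,z),[647.5,-20.8,1.646]))
E
python3 c.py
```

```text
[643.57754536  80.50491389   1.65089243] 94.58916857155829 0.022195184609947516 lay 647.4180487727747 32.65880084642011 home 638.7769160966488 140.3125551983868
[644.19899883  76.81549257   1.65047678] 94.5653537379914 0.04881194292069243 lay 648.0196148062342 28.967787360573617 home 639.4232288629069 136.6251240762539
core (array([647.30833479, -22.87874642,   1.64210676]), np.float64(0.4658009593907747))
core (array([647.21833814, -22.8404219 ,   1.63953765]), np.float64(0.4825654350835874))
```

View pics/w2_ov1.png

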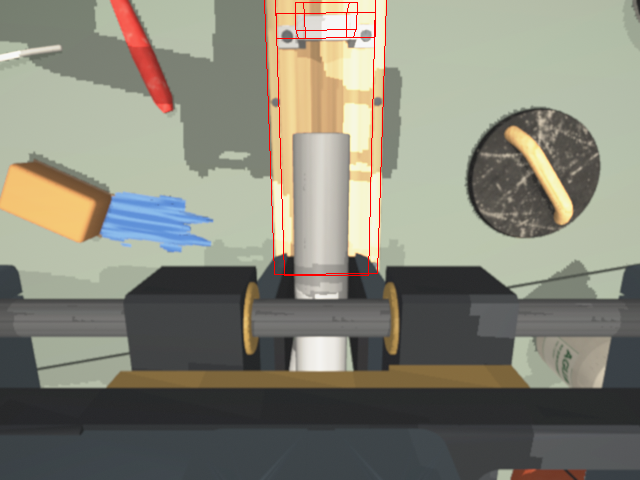

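View pics/w2_ov3.png

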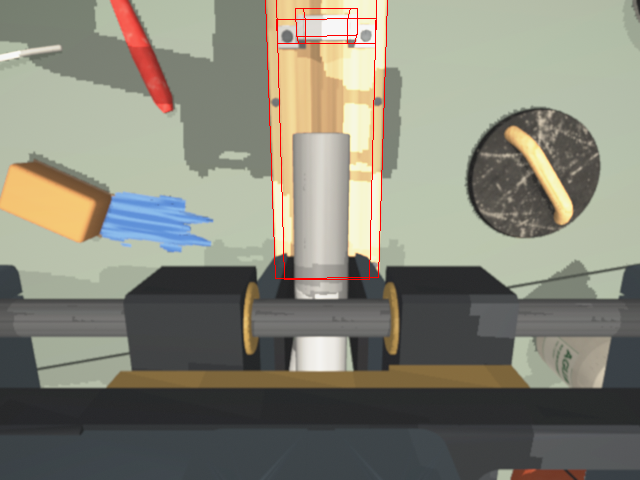

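arm_command:
  deltas:
    - [0.1,[0,20,0],0.004]
    - [0.1,[0,46,0],0.004]
    - [0.1,[0,46,-30],0.004]
    - [0.1,[0,46,-65],0.004]
    - [0.1,[0,46,-100],0.004]
    - [0.1,[0,46,-120],0.004]
    - [0.1,[0,46,-130],0.004]
    - [0.1,[0,46,-134],0.004]
    - [0.1,[0,46,-136],0.004]
    - [0.1,[0,46,-136],0.004]

```text
time_s: 5.65
ee_pos: [648.4, 25.5, 45.1]
ee_rot: [86.4, 89.9, 0.9]
force: [0.4, -1.0, -2.2]
gripper_width: 23.6
```

```bash
cat > d.py <<'E'
from workcell import env, cams
from h import *; import sys
s=env.state(); print(s["time_s"],s["ee_pos"],tooly(s)[0],s["force"],s["torque"],s["gripper_width"])
f=cams.grab_frame("side"); cv2.imwrite(f"pics/s{sys.argv[1]}.png",cv2.resize(f["img"][130:370,280:600],(800,600),interpolation=cv2.INTER_CUBIC)[:,:,::-1])
E
python3 d.py 3
```

```text
5.65 [648.42904975  25.52250396  45.12634748] 4.564752796010157 [ 0.39474334 -0.96235153 -2.2288344 ] [ 0.01969261 -0.11897647 -0.02185872] 23.56751884891925
```

View pics/s3.png

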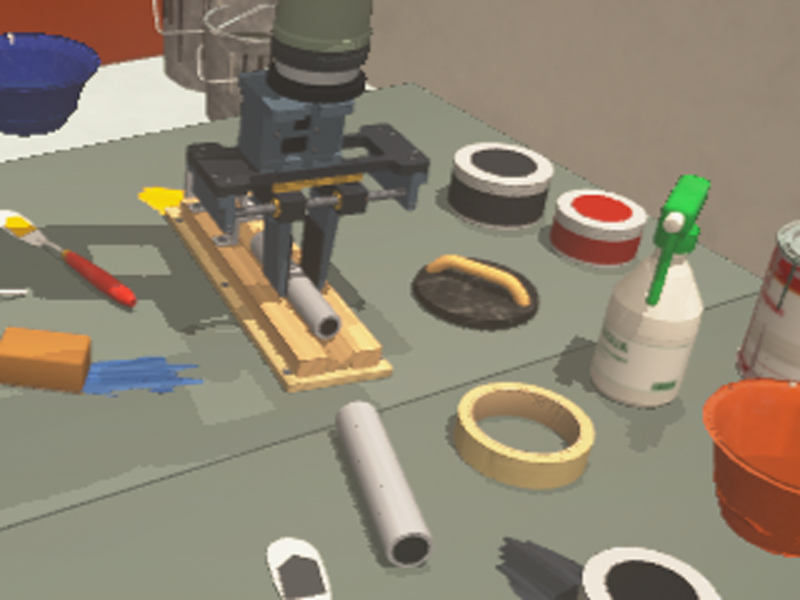

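arm_command:
  deltas:
    - [0.1,[0,0,-1],0]
    - [0.1,[0,0,-2],0]
    - [0.1,[0,0,-2.5],0]
    - [0.1,[0,0,-2.5],0]
    - [0.1,[0,0,-2.5],0]

```text
time_s: 6.2
ee_pos: [648.4, 25.8, 42.0]
ee_rot: [84.6, 89.9, -0.8]
force: [1.4, 0.4, 1.0]
gripper_width: 23.4
```

arm_command:
  deltas:
    - [0.5,[0,0,0],0]
    - [0.5,[0,0,0],0]
    - [0.5,[0,0,0],0]
    - [0.5,[0,0,0],0]
    - [0.5,[0,0,20],0]
    - [0.5,[0,0,50],0]
    - [0.5,[0,-20,80],0]
    - [0.5,[0,-45,100],0]
    - [0.5,[0,-45,100],0]
    - [0.5,[0,-45,100],0]

```text
time_s: 7.2
ee_pos: [647.5, -19.4, 141.5]
ee_rot: [154.5, 90.0, 69.0]
force: [-0.3, 0.7, 0.8]
gripper_width: 45.6
```

```bash
python3 d.py 4; python3 b.py 4 slim_core jig
python3 - <<'E'
from h import *; import pickle
o=pickle.load(open("w4.pkl","rb"));f=o["f"]
print(fit([(f,o["slim_core"][0]["region"])],cyl(12,33),[648.4,25.8,1.65]))
E
```

```text
7.2 [647.48909822 -19.43849055 141.48802658] 4.51628480557965 [-0.30616367  0.74051367  0.82810535] [ 0.03962248 -0.08690246 -0.01622805] 45.556617045575024
7.25 [646.98355198 -18.9143041  140.57006597] 4.561880995216788 [-0.49026852  0.71060186 -0.39958586] 45.27004549024041 [-2.70890491e+00  2.81532642e+01  8.65011350e+01  3.57736707e-02
  6.54426630e+01 -7.28564530e+00]
slim_core [(0.78, array([323., 168.]), 7971)]
jig [(0.59, array([313., 132.]), 28731)]
(array([648.50634004,  23.46731986,   1.65357347]), np.float64(0.044708092407909295))
```

View pics/w4.png

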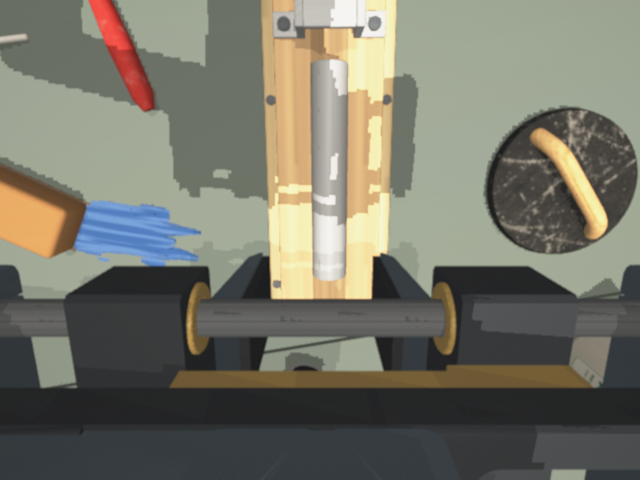

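View pics/s4.png

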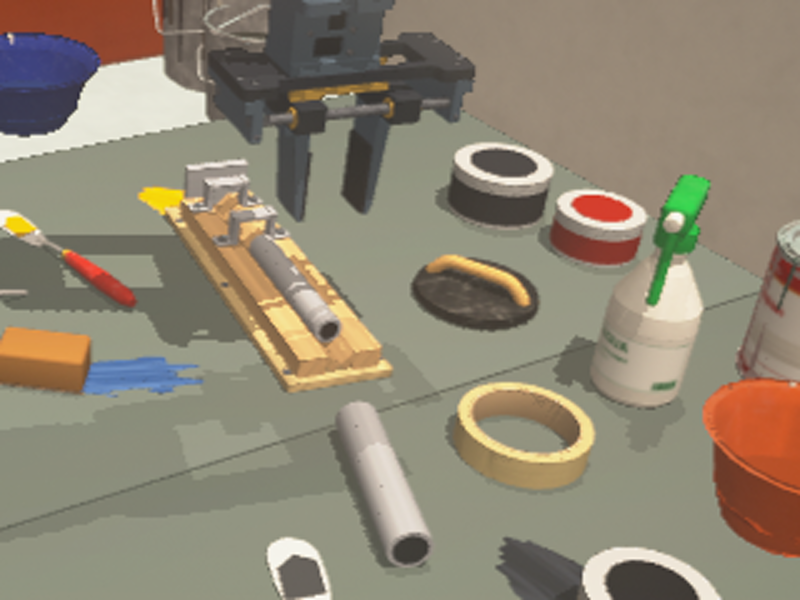

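arm_command:
  deltas:
    - [0.0,[4,-25,0],0]
    - [0.0,[8.5,-55,0],0]
    - [0.0,[8.5,-55,-20],0]
    - [0.0,[8.5,-55,-50],0]
    - [0.0,[8.5,-55,-80],0]
    - [0.0,[8.5,-55,-95],0]
    - [0.0,[8.5,-55,-100],0]
    - [0.0,[8.5,-55,-100],0]
    - [0.0,[8.5,-55,-100],0]

```text
time_s: 8.3
ee_pos: [657.2, -74.2, 42.7]
ee_rot: [79.1, 89.9, -6.3]
force: [-0.7, 0.2, 0.0]
gripper_width: 0.4
```

```bash
python3 d.py 5; python3 b.py 5
```

```text
8.3 [657.21323317 -74.19762419  42.72660771] 4.599500777958671 [-0.74129432  0.21515318  0.03224803] [-0.05190771 -0.07284581 -0.01073286] 0.36269393983382714
8.35 [657.29754768 -74.26940115  43.01460257] 4.5938715704068604 [ 0.09956481 -0.11214261  0.37688753] 0.45831171526877373 [-7.44383050e+00  3.43860958e+01  9.08215955e+01  2.63119511e-03
  5.46224088e+01 -1.20391738e+01]
```

View pics/s5.png

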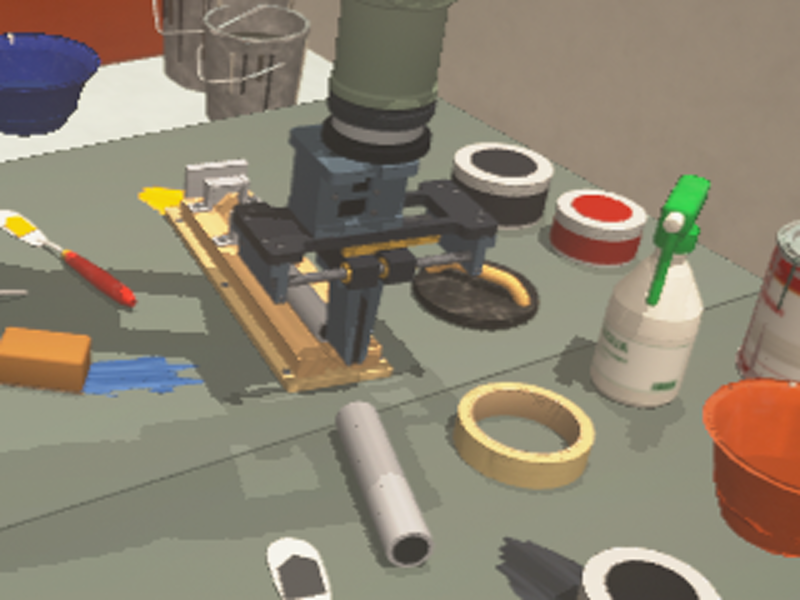

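View pics/w5.png

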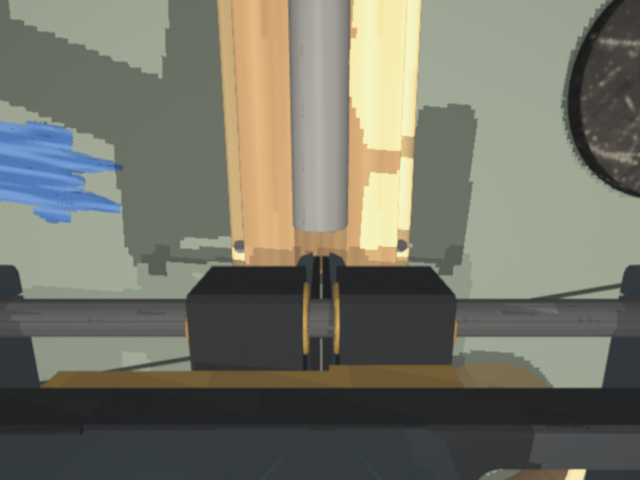

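arm_command:
  deltas:
    - [0.0,[-0.3,4,0],0]
    - [0.0,[-0.6,8,0],0]
    - [0.0,[-1.0,12,0],0]
    - [0.0,[-1.4,18,0],0]
    - [0.0,[-1.9,24,0],0]
    - [0.0,[-2.4,30,0],0]
    - [0.0,[-2.9,36,0],0]
    - [0.0,[-3.4,42,0],0]
    - [0.0,[-3.8,48,0],0]
    - [0.0,[-4.3,54,0],0]
    - [0.0,[-4.8,60,0],0]
    - [0.0,[-5.3,66,0],0]
    - [0.0,[-5.8,72,0],0]
    - [0.0,[-6.2,78,0],0]
    - [0.0,[-6.7,84,0],0]
    - [0.0,[-7.2,90,0],0]
    - [0.0,[-7.6,95,0],0]
    - [0.0,[-7.9,99,0],0]
    - [0.0,[-8.2,102,0],0]
    - [0.0,[-8.2,102,0],0]

```text
time_s: 10.4
ee_pos: [648.2, 28.5, 41.4]
ee_rot: [137.2, 89.9, 51.8]
force: [0.8, 1.3, 0.4]
gripper_width: 0.5
```

```bash
python3 d.py 6; python3 b.py 6 slim_core
```

```text
10.4 [648.16591857  28.46989214  41.43523017] 4.584133902534228 [0.78258551 1.29405052 0.40011965] [-0.01175726 -0.13528709 -0.03156556] 0.5282275629225075
10.45 [648.3833377   28.32786724  41.51593048] 4.575936004336336 [0.03111963 0.14043519 0.23262582] 0.27542372423074474 [ 1.46341458e+00  3.35836056e+01  9.27092506e+01  5.69317852e-02
  5.36449347e+01 -3.14626890e+00]
slim_core [(0.62, array([316., 151.]), 12520), (0.43, array([318.,  93.]), 38573)]
```

View pics/s6.png

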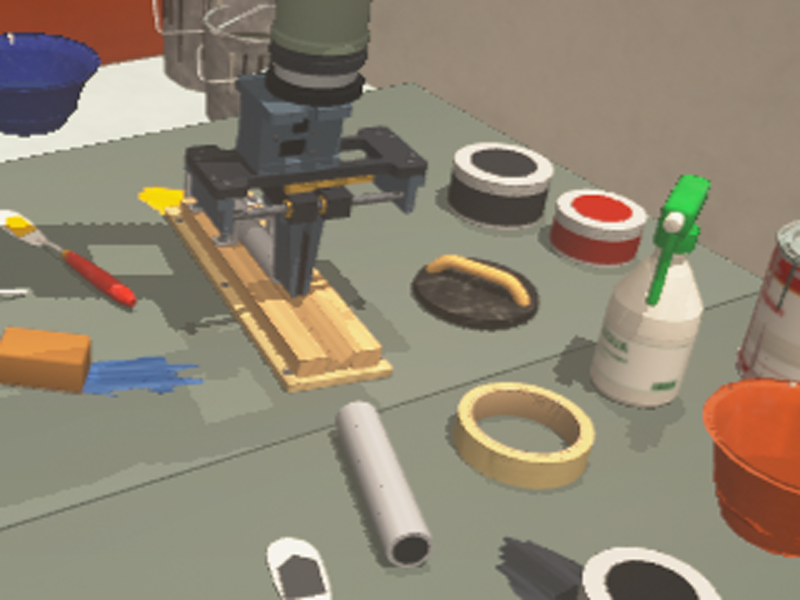

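View pics/w6.png

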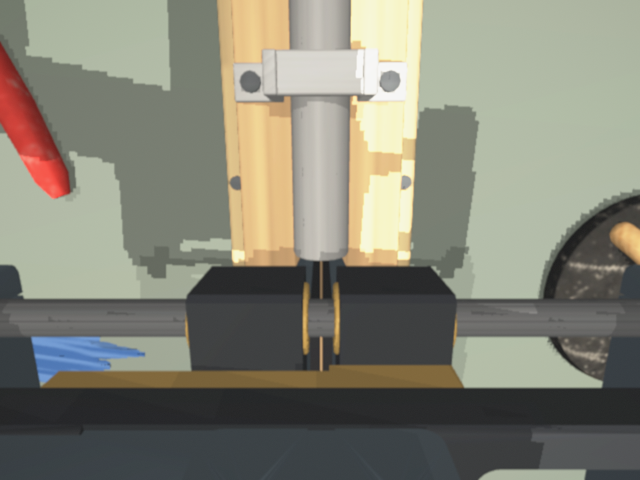

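arm_command:
  deltas:
    - [0.0,[-0.2,2,0],0]
    - [0.0,[-0.4,4,0],0]
    - [0.0,[-0.5,6,0],0]
    - [0.0,[-0.6,8,0],0]
    - [0.0,[-0.8,10,0],0]
    - [0.0,[-1,12,0],0]
    - [0.0,[-1,12,0],0]

```text
time_s: 11.25
ee_pos: [647.0, 40.1, 41.5]
ee_rot: [154.6, 90.0, 69.2]
force: [1.3, -1.1, -0.5]
gripper_width: 0.7
```

Run:
```python
from h import *; from workcell import cams,env
f=cams.grab_frame("wrist"); r=cams.silhouettes(f,"slim_core")
cv2.imwrite("pics/w7.png",f["img"][:,:,::-1])
c=np.where(r[0]["region"][:,320])[0]; print([(d["conf"],d["centre"]) for d in r],c.min(),c.max())
p=backproj(f,(320,c.max()),45)
for J in([644,76,1.651],[643.5,80.5,1.651],[645,77,1.648]):
  d=np.array([np.cos(J[2]),np.sin(J[2])]); print("tail jig x",(p[:2]-J[:2])@d, "tcp", (env.state()["ee_pos"][:2]-J[:2])@d)
```

```text
[(0.57, [316.2, 148.4])] 0 260
tail jig x -18.771844250994047 tcp -36.01792535506858
tail jig x -23.297437449204565 tcp -40.5435185532791
tail jig x -19.69260612811454 tcp -36.93839050577565
```

arm_command:
  deltas:
    - [0.0,[-0.1,1,0],0]
    - [0.0,[-0.2,2,0],0]
    - [0.0,[-0.2,3,0],0]
    - [0.0,[-0.3,4,0],0]
    - [0.0,[-0.4,5,0],0]
    - [0.0,[-0.5,6,0],0]
    - [0.0,[-0.5,6,0],0]

```text
time_s: 12.05
ee_pos: [646.3, 45.9, 41.4]
ee_rot: [-121.9, 90.0, 152.7]
force: [-0.6, -1.3, -0.3]
gripper_width: 0.2
```

arm_command:
  deltas:
    - [0.0,[-0.1,1,0],0]
    - [0.0,[-0.1,1.5,0],0]
    - [0.0,[-0.2,2,0],0]
    - [0.0,[-0.2,2,0],0]

```text
time_s: 12.45
ee_pos: [646.3, 47.4, 41.5]
ee_rot: [2.0, 90.0, -83.4]
force: [-0.5, -3.8, 1.3]
gripper_width: 0.9
```

arm_command:
  deltas:
    - [0.0,[0,0.5,0],0]
    - [0.0,[-0.1,1,0],0]
    - [0.0,[-0.1,1,0],0]

```text
time_s: 12.75
ee_pos: [646.3, 47.4, 41.5]
ee_rot: [1.1, 89.9, -84.3]
force: [-0.9, -6.4, 0.7]
gripper_width: 0.4
```

Run:
```python
from h import *; from workcell import cams,env
print(env.state()["force"],env.state()["ee_pos"])
f=cams.grab_frame("scene"); cv2.imwrite("pics/c8.png",cv2.resize(f["img"][180:280,160:330],(800,470),interpolation=cv2.INTER_CUBIC)[:,:,::-1])
```

```text
[-0.94698763 -6.39640559  0.70012377] [646.27722522  47.41412589  41.50693358]
```

View pics/c8.png

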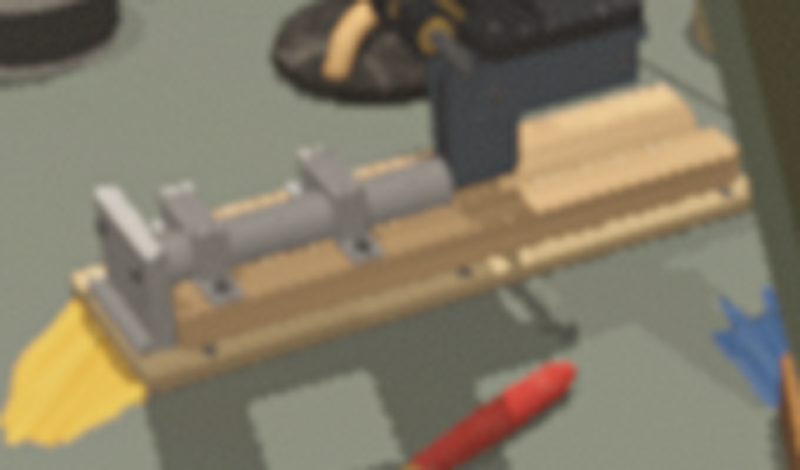

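arm_command:
  deltas:
    - [0.0,[0,1,0],0]
    - [0.0,[-0.1,2,0],0]
    - [0.0,[-0.1,2,0],0]
    - [0.0,[-0.1,2,0],0]

```text
time_s: 13.2
ee_pos: [646.3, 47.5, 41.6]
ee_rot: [-0.2, 89.7, -85.6]
force: [-1.0, -12.3, 1.3]
gripper_width: 0.4
```

Firmly stopped. I'll back off along the groove, then up, and check.

arm_command:
  deltas:
    - [0.0,[0,-1,0],0]
    - [0.0,[0,-2,0],0]
    - [0.0,[0.2,-4,0],0]
    - [0.0,[0.6,-8,0],0]
    - [0.0,[1.2,-15,0],0]
    - [0.0,[2,-25,10],0]
    - [0.0,[2,-25,40],0]
    - [0.0,[2,-40,80],0]
    - [0.0,[2,-60,110],0]
    - [0.0,[2,-40,140],0]
    - [0.0,[2,0,150],0]
    - [0.0,[2,20,160],0]
    - [0.0,[2,20,160],0]
    - [0.0,[2,20,160],0]

```text
time_s: 14.6
ee_pos: [648.1, 70.3, 202.0]
ee_rot: [56.8, 89.9, -28.6]
force: [-0.3, 0.1, -0.1]
gripper_width: 0.2
```

```bash
python3 d.py 9; python3 b.py 9 slim_core jig
python3 - <<'E'
from h import *; from workcell import cams,env
import pickle
o=pickle.load(open("w9.pkl","rb")); f=o["f"]
cv2.imwrite("pics/w9z.png",f["img"][:,:,::-1])
g=cams.grab_frame("scene"); cv2.imwrite("pics/c9.png",cv2.resize(g["img"][180:280,160:330],(800,470),interpolation=cv2.INTER_CUBIC)[:,:,::-1])
s=cams.grab_frame("side")
for n,ff in(("side",s),("scene",g)):
  r=cams.silhouettes(ff,"thick_core"); print(n,[(d["conf"],d["centre"]) for d in r])
  if n=="side": rs=r
  else: print("thick",fit([(s,rs[0]["region"]),(g,r[0]["region"])],cyl(16,16),[636.6,-203.4,-1.696]))
E
```

```text
14.6 [648.11127374  70.30187337 202.02375617] 4.61726549362486 [-0.25477284  0.14312551 -0.1049771 ] [ 0.01198591 -0.08730989  0.02114985] 0.1859738743238423
14.65 [647.91375192  69.79617754 201.43175588] 4.56936472520597 [-0.3896153   0.12014854  0.31843583] 0.26721975213896154 [ 5.15457384e+00  2.60762335e+01  8.08870438e+01 -3.62682268e-02
  7.30501569e+01  5.95782649e-01]
slim_core []
jig [(0.56, array([335., 144.]), 20747)]
side [(0.75, [434.0, 322.2])]
scene []Traceback (most recent call last):
  File "<stdin>", line 10, in <module>
IndexError: list index out of range
```

View pics/w9.png

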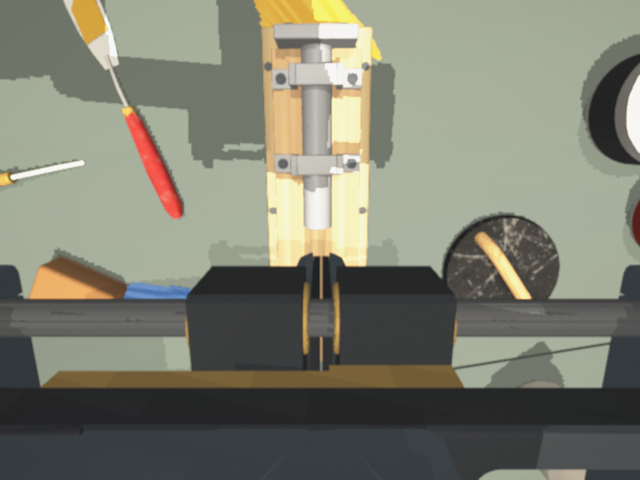

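View pics/c9.png

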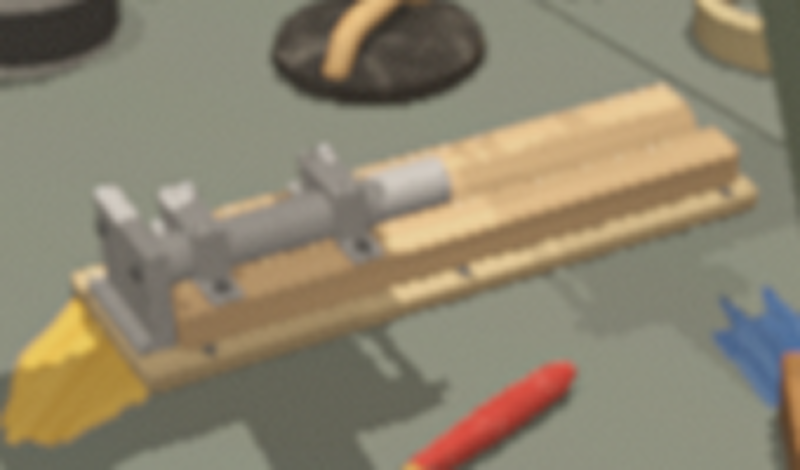

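Run:
```python
from h import *; import pickle
f=pickle.load(open("w9.pkl","rb"))["f"]
cv2.imwrite("pics/w9c.png",cv2.resize(f["img"][10:250,240:400],(400,600),interpolation=cv2.INTER_CUBIC)[:,:,::-1])
for uv,z in(((317,229),45),((317,172),49),((317,154),54),((317,47),58)): 
  p=backproj(f,uv,z); print(uv,z,p)
# predicted rows for jig fit
for J in([644,76,1.651],):
  for P in([-10,0,45],[35,0,54],[50,0,54],[100,0,54],[130,0,58],[130,12,33],[140,0,58]): print(P,proj(f,place(np.array([P],float),J)))
```

```text
(317, 229) 45 [644.99421097  64.1347035   45.        ]
(317, 172) 49 [641.51850523 110.23539467  49.        ]
(317, 154) 54 [640.51515683 124.05989052  54.        ]
(317, 47) 58 [634.94623363 197.60086981  58.        ]
[-10, 0, 45] [[316.94075052 226.70954941]]
[35, 0, 54] [[316.57697332 171.62072587]]
[50, 0, 54] [[316.4911367  151.54610715]]
[100, 0, 54] [[316.18974085  81.0586258 ]]
[130, 0, 58] [[315.92411097  34.46294845]]
[130, 12, 33] [[300.52981423  42.97364556]]
[140, 0, 58] [[315.85602165  18.67260269]]
```

View pics/w9c.png

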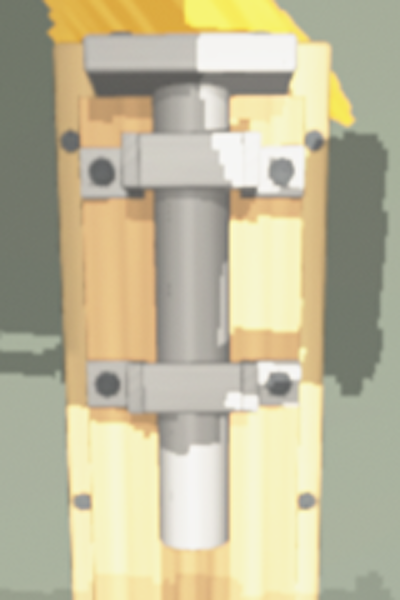

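```bash
python3 -c "
from workcell import env
print(env.job_done(), env.state()['time_s'])"
```

```text
the job is handed in; nothing more can be done
the job is handed in; nothing more can be done
```

I laid the slim core in the open part of the groove, let go of it there, and backed off. I then pushed it from behind with closed fingers, under both straps, up to the end stop. The job was handed in after about 15 s of the 51 s, and no verdict was reported.

**Against the stop:** the tool stood still at y = 47.4–47.5 mm while the pushing force rose from 4 to 6 to 12 N. I then backed off and raised the arm clear.

**Position in the last wrist and scene pictures:**
- The core lies in the groove under both straps, reaching the stop plate.
- The tail showed about 2–3 pixels off the row predicted for home. The near strap was off by the same 3 pixels, so the core is home to about 1 mm by that comparison.
- The contact force is better evidence than the pictures for a gap under 2 mm.

**Thick core:** in the side view it was at pixel (434, 322), against (434, 320) at the start, so it was not moved.

**Checks that failed:**
- In the last round the network did not find the slim core in the wrist picture.
- It also missed the thick core in the scene picture, so I could not repeat the two-camera fit of the thick core.

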